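Take the block plane out of its sliding-lid case

ROBOT

A 6-joint arm with a two-finger parallel gripper is mounted at the origin on the work surface. World frame = base frame: x ahead of the robot, y to its left, z up, the work surface at z = 0. Lengths are in m, angles in rad, forces in N, time in s.
With the tool pointing down it reaches from about 0.225 to 0.875 m from the base axis. Payload 3.4 kg.
Tool frame: the origin (TCP) lies between the finger pads; the fingertips stand 8 mm ahead of it and the grasp point (between the pads) lies 11 mm behind it; z points along the fingers, y is the line along which they close (so a half turn about z gives the same grasp; the last joint's range is limited). The gripper opens to 85 mm and grips with 20 to 120 N. Pads are 22 mm wide; open, the fingers measure 114 mm over their backs; the gripper's body (76 mm by 85 mm) begins 54 mm behind the grasp point. The pads swing forward as they close: fully open they stand 13 mm farther back than shut.
Start: joints at [-1.379, 0.276, 1.505, -0, 1.361, -0.121], TCP at [0.177, -0.547, 0.239] pointing down, gripper open.
Joint ranges: [-2.89, 2.89], [-0.75, 2.08], [0.22, 2.7], [-1.18, 4.32], [0.11, 2.71], [-2.7, 2.7]. Speed limits (rad/s): [2.57, 2.57, 3.14, 3.14, 3.14, 3.14].

INTERFACE

Orientations are given as a unit quaternion [w, x, y, z].
In Python, from rig import manip, optics, finder gives the robot as it stands.
- The arm moves only by the tool servo_tool, never from a script. Its argument "increments" is a list of rows, each a list of 7 numbers: the shift along the tool's x, y, z in cm, then the turn, a rotation vector about the tool's x, y, z in degrees, then the closure, from -1 (fully open) to 1 (shut). In form: [[x, y, z, rx, ry, rz, gripper], ...]. A call has exactly 5 rows; each row shifts and turns the commanded pose from where the row before left it, along the tool's axes as they then stand; what a row does not reach is not made up. A row lasts 1/10 s, in which the tool goes at most 50 mm and 8.59 degrees, less where a joint would pass 70% of its speed; a pose out of reach is approached as far as the arm can. A call is refused whole if a number of a shift passes 5 or a number of a turn 8.59, either way. A call with a gripper value outside its range is refused whole. The fingers move at their own pace and stop on an object; "squeeze" is the grip in N (left out, the last holds). Time passes only in rows, so rows that do not move let the fingers close, or fill a call up. It gives the time, the measured TCP pose, the force, the opening and the grip force at its end, in the units of the state.
- manip.get_state(): the state, without advancing time (a new reading comes with each control period).
- optics.get_image(name): name is "scene" or "top"; returns the picture (384x512x3 uint8, red, green, blue); there is no depth.
- optics.get_calibration(name): a dict with "fov_y" (degrees; the focal length in pixels is half the picture's height over the tangent of half this angle, whatever the lens; pixels are square), "cx", "cy" (the principal point, pixels), "world_to_cam" (4x4, takes a point from world to camera coordinates). Camera axes: x right, y down, z forward; pixel columns grow to the right and rows downward; lengths in m; the calibration is good to about 2 mm. A picture is of the moment at which its call begins. get_calibration takes no time and is no camera call.
- manip.sign_off(): hands the job in; it is judged then, once.
Trained networks look in the newest picture that a camera, given by its name, has taken for a name from the list of things; names that differ only in an ending like _2 or _b are one class to them, and where a whole thing is asked for, a point or a joint stands for the part that bears it (a point fixed in the world has none). Each returns a list of dicts, best first, with "p" (0 to 1); they miss things now and then, are a little off and sometimes report something else, mostly with a low value. They report only what shows in the picture. A call takes as long as a camera call.
- finder.silhouettes(label, camera): "region" (384x512 bool, what is visible of it) and "box" ([centre column, centre row, width, height] in pixels, round what is visible of it).
- finder.tip_of(label, camera): "at" ([column, row] in pixels: a listed point, or the origin of a listed thing).
The state is a dict: "clock": time; "qpos": joint angles; "qd": joint speeds; "effort": joint torques, N m; "position": TCP position; "ee_rot": TCP orientation; "contact_force": force on the tool from outside, world axes, zero at the start; "moment": the same for the moment, N m; "width": finger opening in m; "gripper_force": force on a finger pad.
Only numpy, scipy, OpenCV 4.12 (cv2) and the standard library are available. Lean on these libraries where they do the work, as an engineer would, in place of code of your own. Each camera call takes 0.05 s, during which the arm holds its last target. There are 200 camera calls.

TASK

Draw the sliding lid out of the wooden plane case by its pull, keeping it level and not forcing it in its grooves, and lay it flat on the bench with the pull upward. Then lift the block plane out of the case and set it down gently on its sole in the empty parking bay, lengthwise between the strips and fully on the board. Leave the parked plane, the mallet and the tape roll where they are.

Things in the scene. Friction and masses are not known exactly. Their poses are not given: they have to be found in the camera images.
- case: Wooden case fixed to the bench, 200 x 160 mm, 74 mm high. Origin: centre of its underside; x along its length, z up. The lid comes out of its -x end, towards -x. Walls 12 mm, floor 8 mm thick. Grooves in the side walls 57 to 67 mm up, 148 mm apart at their bottoms, under lips up to 74 mm; opening between lips 136 mm. Front (-x) wall 57 mm high, back wall 74 mm.
- lid: Plywood lid 184 x 146 x 8 mm, about 180 g, in the case's grooves with 1 mm play all round, so it binds if lifted, tipped or twisted. Origin: centre of its underside; x along its length, as the case's x; z up. At the start its underside is 57 mm up, its origin 6 to 26 mm towards the case's -x from the case's origin; it is clear of the grooves 192 mm towards -x.
- lid_pull (a point): Centre of the lid's pull, an upright wooden bar on the lid near its -x end: 14 mm thick along the lid's x, 60 mm long along its y, 30 mm high (8 to 38 mm above the lid's underside). This point is 55 mm towards -x from the lid's origin, 15 mm above the lid's top.
- plane: Metal block plane on its sole in the case, 150 mm long (x), 46 wide (y), 46 high, about 0.6 kg. Origin: centre of its sole, 8 mm above the case's underside; z up. The middle 96 mm of its length has upright sides 46 mm apart, 35 mm high, to grasp across. Black round cap on top, upright brass knob at the -x end, brass wheel at +x.
- empty_bay: The empty parking bay: a fixed dark wooden board 190 x 100 mm, 12 mm thick. Origin: centre of its underside; x along its length, z up. On it two rows of thin wooden strips 10 mm high and 10 mm wide run along x at the sides, 68 mm apart inside; each row has a 100 mm gap in the middle for the fingers.
- full_bay: The same kind of board (190 x 100 mm), with another block plane parked on it. Origin and axes as for the empty bay.
- parked_plane: A second block plane, the same make and size, standing in the full bay; to be left alone. Origin: centre of its sole.
- mallet: Wooden joiner's mallet lying on the bench, about 255 mm long, head 65 x 110 x 60 mm centred 100 mm along +x from its origin; handle towards -x. Origin on the bench under the handle. To be left alone.
- tape_roll: Roll of grey tape lying flat, 96 mm across, 48 mm high. Origin: centre of its underside. To be left alone.

How it is judged:
On the way, in this order (a step that is already met when the one before it is completed fails the run):
1. the lid is drawn level out of the mouth of the case, its rear end clear of the grooves, the plane still in the case (x of lid in the frame of case below -0.192 m and height (world z) of lid above 0.04 m and angle between lid's own z axis and vertical below 0.12 rad and horizontal distance between plane and case below 0.03 m).
2. the lid lies flat on the bench, pull upward, let go, the plane still in the case (height (world z) of lid below 0.006 m and angle between lid's own z axis and vertical below 0.05 rad and contact force between the fingers and lid below 0.1 N and horizontal distance between plane and case below 0.03 m), for 0.2 s.
At the end, for the whole second after the job is handed in: Lid flat on the bench, pull up (within 6 mm and 0.05 rad). Plane on its sole on the empty bay's board (within 4 mm, tilt under 0.06 rad), within 13 mm sideways and 21 mm lengthwise of its middle, lengthwise either way round within 0.2 rad. Both at rest (height (world z) of lid below 0.006 m and angle between lid's own z axis and vertical below 0.05 rad and x of plane in the frame of empty_bay between -0.021 and 0.021 m and y of plane in the frame of empty_bay between -0.013 and 0.013 m and z of plane in the frame of empty_bay below 0.016 m and angle between plane's own z axis and vertical below 0.06 rad and angle between the x axis of plane and the x axis of empty_bay, either way round below 0.2 rad and linear speed of each of plane, lid below 0.01 m/s); the robot touches nothing.
It fails at once if the lid is tipped more than 0.2 rad from level (angle between lid's own z axis and vertical above 0.2 rad).
It fails at once if the lid is forced in its grooves while drawn (over 60 N against the case) (x of lid in the frame of case below -0.04 m and contact force between lid and case above 60 N).
It fails at once if the plane is dropped into the bay instead of set down (over 0.45 m/s close above the board) (horizontal distance between plane and empty_bay below 0.08 m and z of plane in the frame of empty_bay below 0.035 m and linear speed of plane above 0.45 m/s).
It fails at once if the parked plane, the mallet or the tape roll is moved by more than 15 mm (distance of any of parked_plane, mallet, tape_roll from where it was at the start of the episode above 0.015 m).
It also fails if it takes over 59 s, if anything falls off the work surface, if the arm or the gripper's body presses on something with over 40 N, if the wrist force passes 120 N, or if a joint passes its speed limit or range.

## Working session

There is one attempt and no reset: what is moved stays moved. The work goes in short steps, Python scripts to look and compute and a tool call to move; the robot and the scene stay as the last step left them, time stands still between calls to the robot, and variables do not carry over. Pictures are saved under pics/ and viewed, at most 13 in all, crops included, and the job is handed in when it is done.

Besides the shell and the picture viewer there is one more tool, called after "Request:" as name(argument=value, ...), one argument or row to a line, values as JSON. servo_tool: Moves the arm, as the interface text tells. Its arguments: {"type":"object","properties":{"increments":{"type":"array","items":{"type":"array","items":{"type":"number"}}},"squeeze":{"type":"number"}},"required":["increments"]}

```bash
mkdir -p pics; cat > h.py <<'E'
import numpy as np, cv2
from rig import manip, optics, finder
def cal(n):
    c=optics.get_calibration(n); f=192/np.tan(np.radians(c["fov_y"])/2)
    return f,c["cx"],c["cy"],np.array(c["world_to_cam"])
def ray(n,uv,z):
    f,cx,cy,T=cal(n); R,t=T[:3,:3],T[:3,3]; o=-R.T@t
    d=R.T@np.array([(uv[0]-cx)/f,(uv[1]-cy)/f,1]); return o+d*(z-o[2])/d[2]
def proj(n,p):
    f,cx,cy,T=cal(n); q=T[:3,:3]@np.array(p)+T[:3,3]; return np.array([f*q[0]/q[2]+cx,f*q[1]/q[2]+cy])
def snap(n,name,show=True):
    im=optics.get_image(n)
    if show: cv2.imwrite(f"pics/{name}.png",cv2.cvtColor(im,cv2.COLOR_RGB2BGR))
    return im
E
python3 - <<'E'
from h import *
np.set_printoptions(precision=4,suppress=True)
for n in("top","scene"):
    snap(n,n+"0"); print(n,cal(n))
Z=dict(case=0,lid=.057,lid_pull=.080,empty_bay=0,full_bay=0,parked_plane=.012,mallet=0,tape_roll=0)
for k,z in Z.items():
    for n in("top","scene"):
        for r in finder.tip_of(k,n)[:2]: print(k,n,round(r["p"],2),np.array(r["at"]),ray(n,r["at"],z))
print(manip.get_state())
a,b=[cv2.imread(f"pics/{n}0.png") for n in("top","scene")]
E
```

```text
top (np.float64(358.44860224924247), 259.1064734040267, 188.22747775972968, array([[-0.0102, -0.9999, -0.0037, -0.046 ],
       [-0.9814,  0.0107, -0.1917,  0.6507],
       [ 0.1917,  0.0017, -0.9814,  0.7798],
       [ 0.    ,  0.    ,  0.    ,  1.    ]]))
scene (np.float64(408.472926234769), 256.20485729736106, 194.8241268318532, array([[-0.5779,  0.8159, -0.0201,  0.4224],
       [ 0.5194,  0.3487, -0.7801, -0.2739],
       [-0.6295, -0.4613, -0.6253,  1.4519],
       [ 0.    ,  0.    ,  0.    ,  1.    ]]))
case scene 0.9 [399.7 246.4] [0.563 0.295 0.   ]
case scene 0.68 [235.3 158.6] [ 0.4825 -0.2553  0.    ]
lid top 0.61 [116.9 227. ] [0.5632 0.2782 0.057 ]
lid scene 0.96 [398.6 228.3] [0.5692 0.2831 0.057 ]
lid_pull top 0.73 [134.7 223.3] [0.5691 0.2293 0.08  ]
lid_pull scene 0.89 [377.6 209.4] [0.5609 0.2257 0.08  ]
empty_bay top 0.97 [408.6 248.7] [ 0.5078 -0.4167  0.    ]
empty_bay scene 0.8 [197.2 146.8] [ 0.4964 -0.4005  0.    ]
full_bay top 0.89 [343.7 260.5] [ 0.4811 -0.2566  0.    ]
full_bay scene 0.72 [236.9 154.8] [ 0.4627 -0.2642  0.    ]
parked_plane top 0.98 [339.2
[... 234 characters left out ...]
41.5 260.4] [0.808  0.0133 0.    ]
mallet scene 0.37 [234.8 157.1] [ 0.4767 -0.2618  0.    ]
tape_roll top 0.78 [320.2 150.1] [ 0.761  -0.2115  0.    ]
tape_roll scene 0.75 [184.6 212. ] [ 0.7567 -0.2124  0.    ]
{'clock': 0.9, 'qpos': array([-1.379 ,  0.2759,  1.5049, -0.    ,  1.3607, -0.121 ]), 'qd': array([ 0.0006, -0.0015,  0.0002, -0.0006,  0.    ,  0.0002]), 'effort': array([ -0.0006, -41.6646, -24.6097,  -0.0003,   0.0001,  -0.    ]), 'position': array([ 0.1769, -0.5471,  0.2394]), 'ee_rot': array([ 0.0001,  0.9878,  0.1558, -0.    ]), 'contact_force': array([ 0.37  , -0.447 , -0.5444]), 'moment': array([-0.0834, -0.0337,  0.0157]), 'gripper_force': 0.0, 'width': 0.08492782041834852}
```

View pics/top0.png

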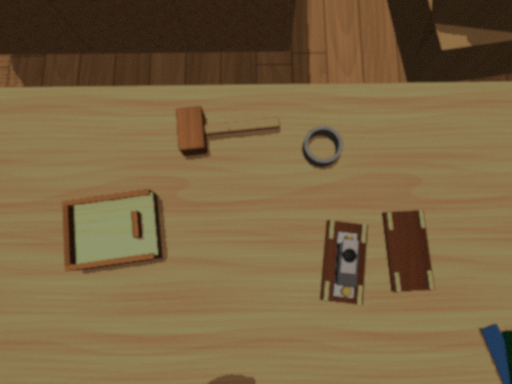

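View pics/scene0.png

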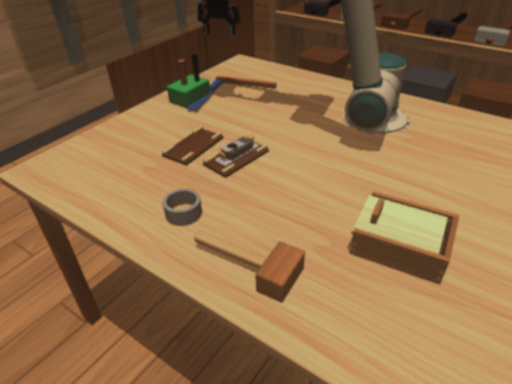

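The top view shows the case at left (rim about (63,202), (153,190), (160,258), (67,270)), with the pull at (136,224) and its open end to the right (world -y). The full bay is at (344,262) and the empty bay at (408,250). The scene view agrees. Next I'll fit the poses to the silhouettes.

```bash
cat >> h.py <<'E'
from scipy.optimize import minimize
def box(x0,x1,y0,y1,z0,z1): return [(x,y,z) for x in(x0,x1) for y in(y0,y1) for z in(z0,z1)]
CASE=box(-.1,.1,-.08,.08,0,.074)
BAY=box(-.095,.095,-.05,.05,0,.012)+box(-.095,.095,-.044,.044,0,.022)
def hullmask(pts,S=4):
    m=np.zeros((384*S,512*S),np.uint8)
    cv2.fillConvexPoly(m,cv2.convexHull((np.array(pts)*S+S/2-.5).astype(np.float32)).round().astype(np.int32),1); return m
def world(model,q):
    c,s=np.cos(q[2]),np.sin(q[2]); return [(q[0]+c*a-s*b,q[1]+s*a+c*b,z+(q[3] if len(q)>3 else 0)) for a,b,z in model]
def fit(label,model,q0,cams=("top","scene"),z=0):
    M={}
    for n in cams:
        r=[r for r in finder.silhouettes(label,n) if np.hypot(*(np.array(r["box"][:2])-proj(n,(q0[0],q0[1],.03))))<30]
        if not r: print(label,n,"none"); continue
        g=r[0]["region"].astype(np.uint8); k,l,st,_=cv2.connectedComponentsWithStats(g)
        g=(l==1+np.argmax(st[1:,4])).astype(np.uint8)
        M[n]=hullmask(np.argwhere(g)[:,::-1])
    def cost(q,v=False):
        w=world([(a,b,c+z) for a,b,c in model],q); out=[]
        for n,m in M.items():
            h=hullmask([proj(n,p) for p in w]); out.append((h&m).sum()/(h|m).sum())
        return out if v else -sum(out)
    best=None
    for dy in(-.1,0,.1):
        s=np.array(q0)+[0,0,dy]
        r=minimize(cost,s,method="Nelder-Mead",options=dict(initial_simplex=[s,s+[.02,0,0],s+[0,.02,0],s+[0,0,.12]],xatol=1e-4,fatol=1e-5))
        if best is None or r.fun<best.fun: best=r
    print(label,list(M),best.x.round(4),np.degrees(best.x[2]).round(2),np.round(cost(best.x,True),3)); return best.x
E
python3 - <<'E'
from h import *
for c in(("top","scene"),("top",),("scene",)):
    q=fit("case",CASE,[.563,.293,1.67],c)
    fit("empty_bay",BAY,[.505,-.41,.07],c)
    if len(c)==2:
        for n in c:
            im=snap(n,"x",False); 
            for mod in(CASE,):
                for z in(.074,):
                    P=np.array([proj(n,p) for p in world([(-.1,-.08,z),(.1,-.08,z),(.1,.08,z),(-.1,.08,z)],q)])
            o=P.mean(0)-[60,50]; A=cv2.warpAffine(im,np.array([[5,0,-5*o[0]],[0,5,-5*o[1]]]),(600,500),flags=cv2.INTER_CUBIC)
            cv2.polylines(A,[((P-o)*5).round().astype(np.int32)],True,(255,0,0),1)
            cv2.imwrite(f"pics/fit_{n}.png",A[:,:,::-1])
E
python3 - <<'E'
import cv2
a=cv2.hconcat([cv2.imread(f"pics/fit_{n}.png") for n in("top","scene")]);cv2.imwrite("pics/fit.png",cv2.resize(a,(800,333),interpolation=cv2.INTER_AREA))
E
```

```text
Traceback (most recent call last):
  File "h.py", line 40, in fit
    r=minimize(cost,s,method="Nelder-Mead",options=dict(initial_simplex=[s,s+[.02,0,0],s+[0,.02,0],s+[0,0,.12]],xatol=1e-4,fatol=1e-5))
  File "h.py", line 35, in cost
    h=hullmask([proj(n,p) for p in w]); out.append((h&m).sum()/(h|m).sum())
                ~~~~^^^^^
  File "h.py", line 10, in proj
    f,cx,cy,T=cal(n); q=T[:3,:3]@np.array(p)+T[:3,3]; return np.array([f*q[0]/q[2]+cx,f*q[1]/q[2]+cy])
              ~~~^^^
  File "h.py", line 4, in cal
    c=optics.get_calibration(n); f=192/np.tan(np.radians(c["fov_y"])/2)
ValueError: time passes only in moves, steps and waits
[ WARN:0@0.013] global loadsave.cpp:275 findDecoder imread_('pics/fit_top.png'): can't open/read file: check file path/integrity
[ WARN:0@0.013] global loadsave.cpp:275 findDecoder imread_('pics/fit_scene.png'): can't open/read file: check file path/integrity
Traceback (most recent call last):
cv2.error: OpenCV(4.12.0) /io/opencv/modules/imgproc/src/resize.cpp:4208: error: (-215:Assertion failed) !ssize.empty() in function 'resize'
```

```bash
sed -i 's/^def cal(n):/import functools\n@functools.lru_cache(None)\ndef cal(n):/' h.py
python3 - <<'E'
from h import *
for c in(("top","scene"),("top",),("scene",)):
    q=fit("case",CASE,[.563,.293,1.67],c)
    fit("empty_bay",BAY,[.505,-.41,.07],c)
    if len(c)==2:
        L=[]
        for n in c:
            im=snap(n,"x",False); z=.074
            P=np.array([proj(n,p) for p in world([(-.1,-.08,z),(.1,-.08,z),(.1,.08,z),(-.1,.08,z)],q)])
            o=P.mean(0)-[60,50]; A=cv2.warpAffine(im,np.array([[5,0,-5*o[0]],[0,5,-5*o[1]]]),(600,500),flags=cv2.INTER_CUBIC)
            cv2.polylines(A,[((P-o)*5).round().astype(np.int32)],True,(255,0,0),1); L.append(A)
        cv2.imwrite("pics/fit.png",cv2.resize(cv2.hconcat(L),(800,333),interpolation=cv2.INTER_AREA)[:,:,::-1])
print(manip.get_state()["clock"])
E
```

```text
case ['top', 'scene'] [0.5571 0.2954 1.7023] 97.53 [0.971 0.983]
empty_bay ['top', 'scene'] [ 0.5035 -0.4127  0.0458] 2.63 [0.977 0.903]
case ['top'] [0.5569 0.293  1.6981] 97.29 [0.981]
empty_bay ['top'] [ 0.5049 -0.4124  0.0399] 2.29 [0.978]
case ['scene'] [0.559  0.2969 1.705 ] 97.69 [0.983]
empty_bay ['scene'] [ 0.5039 -0.409   0.0537] 3.08 [0.943]
1.5
```

View pics/fit.png

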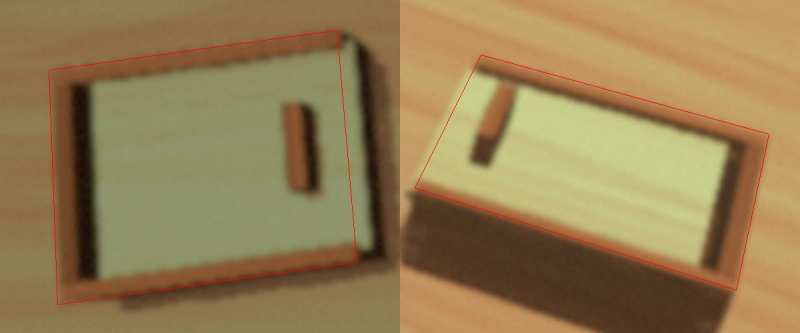

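The fit is good: case at (0.557, 0.295) with yaw about 97.5°, empty bay at (0.504, -0.412) with yaw about 2.6°. In the crop the rim lines up in both views. Next move is to above the pull at (0.566, 0.228).

Request:
servo_tool(
  increments=[
    [0,0,0,0,0,5.2,-1],
    [0,0,0,0,0,5.2,-1],
    [2.6,-3.85,0,0,0,0,-1],
    [2.6,-3.85,0,0,0,0,-1],
    [2.6,-3.85,0,0,0,0,-1],
  ],
)

```text
clock: 2.0
position: [0.2395, -0.4212, 0.2391]
ee_rot: [-0.0, 0.998, 0.065, 0.0]
contact_force: [1.0, 0.0, 0.3]
width: 0.0851
gripper_force: 0.0
```

Request:
servo_tool(
  increments=[
    [2.6,-3.85,0,0,0,0,-1],
    [2.6,-3.85,0,0,0,0,-1],
    [2.6,-3.85,0,0,0,0,-1],
    [2.6,-3.85,0,0,0,0,-1],
    [2.6,-3.85,0,0,0,0,-1],
  ],
)

```text
clock: 2.5
position: [0.3433, -0.2129, 0.2396]
ee_rot: [0.0, 0.998, 0.065, 0.0]
contact_force: [1.6, 0.3, 0.3]
width: 0.0853
gripper_force: 0.0
```

Request:
servo_tool(
  increments=[
    [2.6,-3.85,0,0,0,0,-1],
    [2.6,-3.85,0,0,0,0,-1],
    [2.6,-3.85,0,0,0,0,-1],
    [2.6,-3.85,0,0,0,0,-1],
    [2.6,-3.85,0,0,0,0,-1],
  ],
)

```text
clock: 3.0
position: [0.4471, -0.0048, 0.2396]
ee_rot: [0.0, 0.998, 0.066, 0.001]
contact_force: [1.4, -0.1, -1.1]
width: 0.0859
gripper_force: 0.0
```

Request:
servo_tool(
  increments=[
    [2.6,-3.85,0,0,0,0,-1],
    [2.6,-3.85,0,0,0,0,-1],
    [2.6,-3.85,0,0,0,0,-1],
    [2.6,-3.85,0,0,0,0,-1],
    [1.7,-2.5,0,0,0,0,-1],
  ],
)

```text
clock: 3.5
position: [0.5442, 0.1897, 0.2391]
ee_rot: [-0.0, 0.998, 0.067, 0.0]
contact_force: [-0.4, -1.1, -0.5]
width: 0.0855
gripper_force: 0.0
```

```bash
cat >> h.py <<'E'
from scipy.spatial.transform import Rotation as Ro
def tool(): 
    s=manip.get_state(); return np.array(s["position"]),Ro.from_quat(s["ee_rot"],scalar_first=True),s
def goto(p,yaw):
    "shift (cm, in the tool axes as turned) and turn (deg, tool) to reach p with tool x at yaw deg, pointing down"
    P,R,s=tool(); G=Ro.from_euler("z",yaw,degrees=True)*Ro.from_euler("x",180,degrees=True)
    print("clk",round(s["clock"],2),"pos",P.round(4),"turn",np.degrees((R.inv()*G).as_rotvec()).round(2),"then shift",(100*G.inv().apply(np.array(p)-P)).round(2),"F",s["contact_force"].round(1),"w",round(s["width"],4),"g",round(s["gripper_force"],1))
E
python3 - <<'E'
from h import *
goto((.566,.228,.077),7.5)
snap("top","x",False); snap("scene","x",False)
for n in("top","scene"):
    for r in finder.tip_of("lid_pull",n)[:2]: print(n,r,ray(n,r["at"],.08))
E
```

```text
clk 3.5 pos [0.5442 0.1897 0.2391] turn [-0.05 -0.05  0.13] then shift [ 2.66 -3.51 16.21] F [-0.4 -1.1 -0.5] w 0.0855 g 0.0
top {'at': [135.5, 223.1], 'p': 0.57} [0.56949368 0.22750041 0.08      ]
scene {'at': [375.7, 211.1], 'p': 0.59} [0.56894952 0.22438241 0.08      ]
```

Request:
servo_tool(
  increments=[
    [1.35,-1.7,0,0,0,0.1,-1],
    [1.35,-1.7,3,0,0,0,-1],
    [0,0,4,0,0,0,-1],
    [0,0,3.5,0,0,0,-1],
    [0,0,0,0,0,0,-1],
  ],
)

```text
clock: 4.2
position: [0.5611, 0.2213, 0.1296]
ee_rot: [0.001, 0.998, 0.064, -0.006]
contact_force: [-0.7, -0.2, -0.6]
width: 0.0851
gripper_force: 0.0
```

```bash
python3 - <<'E'
from h import *
goto((.567,.2275,.077),7.5)
L=[]
for n in("top","scene"):
    im=snap(n,"x",False); o=proj(n,(.56,.25,.08))-[50,50]
    L.append(cv2.warpAffine(im,np.array([[4,0,-4*o[0]],[0,4,-4*o[1]]]),(400,400),flags=cv2.INTER_CUBIC))
cv2.imwrite("pics/near.png",cv2.hconcat(L)[:,:,::-1])
E
```

```text
clk 4.2 pos [0.5611 0.2213 0.1296] turn [ 0.12  0.66 -0.16] then shift [ 0.67 -0.54  5.26] F [-0.7 -0.2 -0.6] w 0.0851 g 0.0
```

View pics/near.png

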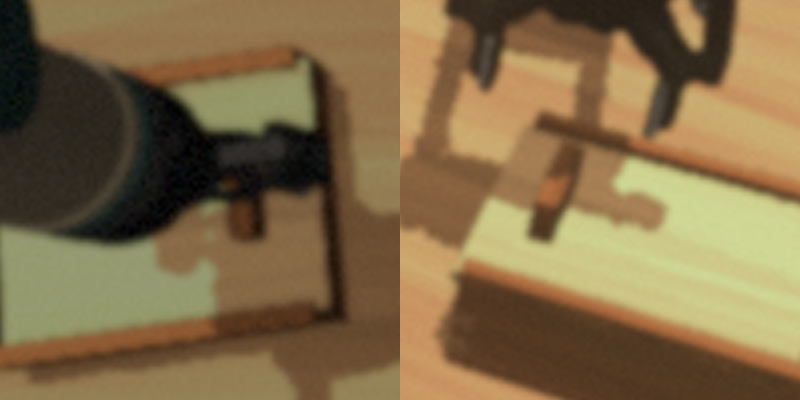

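The pull lies between the open fingers, at (240,220) in the left crop and (555,190) in the right one. I'll make the small correction and go down.

Request:
servo_tool(
  increments=[
    [0.3,-0.25,1,0,0,0,-1],
    [0.3,-0.25,1,0,0,0,-1],
    [0,0,1,0,0,0,-1],
    [0,0,0,0,0,0,-1],
    [0,0,0,0,0,0,-1],
  ],
)

```text
clock: 4.8
position: [0.5705, 0.2295, 0.1039]
ee_rot: [0.0, 0.998, 0.065, -0.0]
contact_force: [-0.1, -0.8, 0.3]
width: 0.0853
gripper_force: 0.0
```

```bash
python3 - <<'E'
from h import *
goto((.567,.2275,.077),7.5)
E
```

```text
clk 4.8 pos [0.5705 0.2295 0.1039] turn [ 0.02  0.05 -0.07] then shift [-0.37  0.16  2.69] F [-0.1 -0.8  0.3] w 0.0853 g 0.0
```

Request:
servo_tool(
  increments=[
    [-0.35,0.15,0.7,0,0,0,-1],
    [0,0,1,0,0,0,-1],
    [0,0,0.9,0,0,0,-1],
    [0,0,0,0,0,0,-1],
    [0,0,0,0,0,0,-1],
  ],
)

```text
clock: 5.3
position: [0.5672, 0.2275, 0.0777]
ee_rot: [0.0, 0.998, 0.065, -0.0]
contact_force: [-0.7, 0.5, 0.3]
width: 0.0852
gripper_force: 0.0
```

Request:
servo_tool(
  increments=[
    [0,0,0,0,0,0,0.2],
    [0,0,0,0,0,0,0.5],
    [0,0,0,0,0,0,0.7],
    [0,0,0,0,0,0,0.9],
    [0,0,0,0,0,0,1],
  ],
  squeeze=40,
)

```text
clock: 5.8
position: [0.5675, 0.2275, 0.0786]
ee_rot: [0.0, 0.998, 0.065, 0.0]
contact_force: [-4.0, -0.5, 3.2]
width: 0.0132
gripper_force: 40.0
```

Request:
servo_tool(
  increments=[
    [0,0,0,0,0,0,1],
    [0,0,0,0,0,0,1],
    [0,0,0,0,0,0,1],
    [0,0,0,0,0,0,1],
    [0,0,0,0,0,0,1],
  ],
)

```text
clock: 6.3
position: [0.5676, 0.2276, 0.0785]
ee_rot: [0.0, 0.998, 0.065, 0.0]
contact_force: [-0.3, -0.7, 3.6]
width: 0.0133
gripper_force: 40.3
```

```bash
python3 - <<'E'
from h import *
goto((.567,.2275,.077),7.5)
print(manip.get_state()["moment"])
E
```

```text
clk 6.3 pos [0.5676 0.2276 0.0785] turn [ 0.01 -0.03 -0.07] then shift [-0.06 -0.    0.15] F [-0.3 -0.7  3.6] w 0.0133 g 40.3
[-0.10568428  0.03613768  0.05446704]
```

Request:
servo_tool(
  increments=[
    [0,0.3,-0.05,0,0,0,1],
    [0,0.5,0,0,0,0,1],
    [0,0.6,0,0,0,0,1],
    [0,0.6,0,0,0,0,1],
    [0,0,0,0,0,0,1],
  ],
)

```text
clock: 6.8
position: [0.57, 0.2064, 0.0786]
ee_rot: [0.001, 0.998, 0.064, -0.0]
contact_force: [0.1, -1.3, 0.8]
width: 0.0129
gripper_force: 39.9
```

```bash
python3 - <<'E'
from h import *
goto((.5676+.02*.1305,.2276-.02*.9914,.0785),7.5)
print(manip.get_state()["moment"])
E
```

```text
clk 6.8 pos [0.57   0.2064 0.0786] turn [ 0.07  0.03 -0.12] then shift [ 0.04 -0.14  0.01] F [ 0.1 -1.3  0.8] w 0.0129 g 39.9
[-0.08880304 -0.03818147  0.03933062]
```

Request:
servo_tool(
  increments=[
    [0,0.7,0,0,0,0,1],
    [0,0.8,0,0,0,0,1],
    [0,0.8,0,0,0,0,1],
    [0,0.7,0,0,0,0,1],
    [0,0,0,0,0,0,1],
  ],
)

```text
clock: 7.3
position: [0.5739, 0.1766, 0.0786]
ee_rot: [0.001, 0.998, 0.064, -0.0]
contact_force: [-0.2, -0.2, -1.0]
width: 0.0131
gripper_force: 39.7
```

Request:
servo_tool(
  increments=[
    [0,0.7,0,0,0,0,1],
    [0,0.8,0,0,0,0,1],
    [0,0.8,0,0,0,0,1],
    [0,0.7,0,0,0,0,1],
    [0,0,0,0,0,0,1],
  ],
)

```text
clock: 7.8
position: [0.5779, 0.1471, 0.0787]
ee_rot: [0.0, 0.998, 0.064, -0.0]
contact_force: [-0.1, -1.1, -1.6]
width: 0.0133
gripper_force: 39.6
```

```bash
python3 - <<'E'
from h import *
goto((.5676+.08*.1305,.2276-.08*.9914,.0785),7.5)
print(manip.get_state()["moment"])
E
```

```text
clk 7.8 pos [0.5779 0.1471 0.0787] turn [ 0.04  0.01 -0.14] then shift [ 0.03 -0.12  0.02] F [-0.1 -1.1 -1.6] w 0.0133 g 39.6
[-0.06134588 -0.03345199 -0.02651088]
```

Request:
servo_tool(
  increments=[
    [0,0.8,0,0,0,0,1],
    [0,0.8,0,0,0,0,1],
    [0,0.8,0,0,0,0,1],
    [0,0.8,0,0,0,0,1],
    [0,0.5,0,0,0,0,1],
  ],
)

```text
clock: 8.3
position: [0.5827, 0.1106, 0.0788]
ee_rot: [0.0, 0.998, 0.064, 0.0]
contact_force: [0.2, -0.5, -2.3]
width: 0.0134
gripper_force: 39.6
```

Request:
servo_tool(
  increments=[
    [0,0.8,0,0,0,0,1],
    [0,0.8,0,0,0,0,1],
    [0,0.8,0,0,0,0,1],
    [0,0.8,0,0,0,0,1],
    [0,0,0,0,0,0,1],
  ],
)

```text
clock: 8.8
position: [0.5869, 0.0786, 0.0788]
ee_rot: [0.0, 0.998, 0.064, 0.0]
contact_force: [1.4, 0.4, -2.4]
width: 0.013
gripper_force: 39.6
```

Request:
servo_tool(
  increments=[
    [0,0.8,0,0,0,0,1],
    [0,0.8,0,0,0,0,1],
    [0,0.8,0,0,0,0,1],
    [0,0.8,0,0,0,0,1],
    [0,0.8,0,0,0,0,1],
  ],
)

```text
clock: 9.3
position: [0.5919, 0.0395, 0.0788]
ee_rot: [0.0, 0.998, 0.065, -0.0]
contact_force: [0.2, 0.1, -2.0]
width: 0.0133
gripper_force: 39.6
```

Request:
servo_tool(
  increments=[
    [0,0.8,0,0,0,0,1],
    [0,0.8,0,0,0,0,1],
    [0,0.8,0,0,0,0,1],
    [0,0,0,0,0,0,1],
    [0,0,0,0,0,0,1],
  ],
)

```text
clock: 9.8
position: [0.5949, 0.0163, 0.0788]
ee_rot: [-0.0, 0.998, 0.064, -0.0]
contact_force: [0.7, -0.3, -1.8]
width: 0.013
gripper_force: 39.6
```

```bash
python3 - <<'E'
from h import *
goto((.566,.228,.0785),7.5)
for n in("scene","top"): im=snap(n,n+"1")
a=[cv2.imread(f"pics/{n}1.png") for n in("top","scene")]
cv2.imwrite("pics/both1.png",cv2.hconcat([a[0][120:320,0:400],a[1][120:320,112:512]]))
E
```

```text
clk 9.8 pos [0.5949 0.0163 0.0788] turn [-0.02  0.   -0.11] then shift [ -0.1  -21.37   0.03] F [ 0.7 -0.3 -1.8] w 0.013 g 39.6
```

View pics/both1.png

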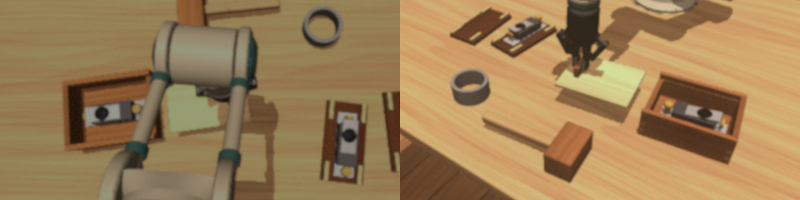

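The lid is clear of the case: a gap shows between it (195,110 left, 600,85 right) and the mouth. The plane is visible in the case, with the brass knob at the -x end. Lowering the lid.

Request:
servo_tool(
  increments=[
    [0,0,1,0,0,0,1],
    [0,0,1.2,0,0,0,1],
    [0,0,1.2,0,0,0,1],
    [0,0,1.2,0,0,0,1],
    [0,0,0.6,0,0,0,1],
  ],
)

```text
clock: 10.4
position: [0.5937, 0.0166, 0.0247]
ee_rot: [-0.0, 0.998, 0.065, -0.002]
contact_force: [-0.5, -0.0, -2.2]
width: 0.0134
gripper_force: 39.6
```

Request:
servo_tool(
  increments=[
    [0,0,0.2,0,0,0,1],
    [0,0,0.2,0,0,0,1],
    [0,0,0.1,0,0,0,1],
    [0,0,0,0,0,0,1],
    [0,0,0,0,0,0,1],
  ],
)

```text
clock: 10.9
position: [0.5952, 0.0163, 0.0222]
ee_rot: [0.0, 0.998, 0.065, 0.0]
contact_force: [0.2, -0.2, -2.3]
width: 0.0132
gripper_force: 39.6
```

Request:
servo_tool(
  increments=[
    [0,0,0.05,0,0,0,1],
    [0,0,0.05,0,0,0,1],
    [0,0,0,0,0,0,1],
    [0,0,0,0,0,0,1],
    [0,0,0,0,0,0,1],
  ],
)

```text
clock: 11.4
position: [0.5953, 0.0163, 0.0215]
ee_rot: [0.0, 0.998, 0.065, 0.0]
contact_force: [-1.5, -1.2, 4.8]
width: 0.0131
gripper_force: 40.6
```

Request:
servo_tool(
  increments=[
    [0,0,0,0,0,0,0.6],
    [0,0,0,0,0,0,0.2],
    [0,0,0,0,0,0,-0.3],
    [0,0,0,0,0,0,-0.3],
    [0,0,0,0,0,0,-0.3],
  ],
)

```text
clock: 11.9
position: [0.5949, 0.0164, 0.0206]
ee_rot: [0.0, 0.998, 0.065, -0.0]
contact_force: [-0.1, 0.0, 0.3]
width: 0.0556
gripper_force: 0.0
```

Request:
servo_tool(
  increments=[
    [0,0,-1,0,0,0,-0.3],
    [0,0,-3,0,0,0,-0.3],
    [0,0,-5,0,0,0,-0.3],
    [0,0,-5,0,0,-8.5,-0.3],
    [0,0,-4,0,0,-8.5,-0.3],
  ],
)

```text
clock: 12.4
position: [0.5955, 0.0164, 0.2047]
ee_rot: [0.001, 0.977, 0.214, 0.002]
contact_force: [1.5, 0.8, -0.2]
width: 0.0553
gripper_force: 0.0
```

Request:
servo_tool(
  increments=[
    [0,0,0,0,0,-8.5,-0.3],
    [0,0,0,0,0,-8.5,-0.3],
    [0,0,0,0,0,-8.5,-0.3],
    [0,0,0,0,0,-8.5,-0.3],
    [0,0,0,0,0,-8.5,-0.3],
  ],
)

```text
clock: 12.9
position: [0.5948, 0.0164, 0.2016]
ee_rot: [0.0, 0.833, 0.554, 0.0]
contact_force: [0.1, 0.1, 0.2]
width: 0.0554
gripper_force: 0.0
```

Request:
servo_tool(
  increments=[
    [0,0,0,0,0,-8.5,-0.3],
    [0,0,0,0,0,-8.5,-0.3],
    [0,0,0,0,0,-8.5,-0.3],
    [0,0,0,0,0,-5.0,-0.3],
    [0,0,0,0,0,0,-0.3],
  ],
)

```text
clock: 13.4
position: [0.5949, 0.0164, 0.2015]
ee_rot: [0.0, 0.66, 0.751, 0.0]
contact_force: [-0.8, -0.0, 0.4]
width: 0.0552
gripper_force: 0.0
```

```bash
python3 - <<'E'
from h import *
goto((.557,.295,.2),97.5)
for n in("top","scene"):
    im=snap(n,n+"2")
    for k in("plane","parked_plane","lid","lid_pull"):
        for r in finder.tip_of(k,n)[:2]: print(k,n,round(r["p"],2),np.round(r["at"],1),ray(n,r["at"],dict(plane=.008,parked_plane=.012,lid=0,lid_pull=.023)[k]).round(4))
    for r in finder.silhouettes("plane",n)[:2]: print(n,r["p"],r["box"])
    o=proj(n,(.557,.295,.03))-[50,45]
    A=cv2.warpAffine(im,np.array([[4,0,-4*o[0]],[0,4,-4*o[1]]]),(400,360),flags=cv2.INTER_CUBIC)
    globals()[n]=A; print(n,o)
cv2.imwrite("pics/plane.png",cv2.hconcat([top,scene])[:,:,::-1])
E
```

```text
clk 13.4 pos [0.5949 0.0164 0.2015] turn [ 0.04  0.01 -0.09] then shift [28.11 -0.12  0.15] F [-0.8 -0.   0.4] w 0.0552 g 0.0
plane top 0.75 [115.4 232.4] [0.5544 0.3006 0.008 ]
parked_plane top 0.89 [341.  261.7] [ 0.4785 -0.2473  0.012 ]
lid top 0.97 [207.8 215.1] [0.5955 0.0759 0.    ]
top 0.67 [113.5, 236.1, 70.1, 24.0]
top [ 64.16450713 185.63084344]
plane scene 0.67 [402.8 242.1] [0.5538 0.2975 0.008 ]
parked_plane scene 0.8 [239.4 152.4] [ 0.4619 -0.2543  0.012 ]
lid scene 0.79 [309.3 219. ] [0.5978 0.0718 0.    ]
lid_pull scene 0.91 [289.3 203.3] [0.5969 0.0106 0.023 ]
scene 0.76 [405.9, 236.2, 66.5, 32.6]
scene 0.48 [194.4, 148.8, 56.3, 41.3]
scene [353.19680396 190.77586437]
```

View pics/plane.png

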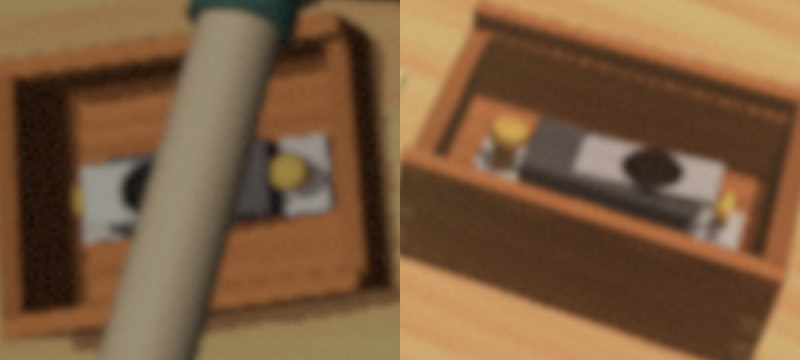

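The plane stands roughly in the middle of the case, parallel to it: ends at crop x about 80 and 331 in the left view, knob at (288,170), cap at (135,188). I'll fit its pose.

```bash
sed -i 's/g=(l==1+np.argmax(st\[1:,4\])).astype(np.uint8)/g=g if label=="plane" else (l==1+np.argmax(st[1:,4])).astype(np.uint8)/' h.py
python3 - <<'E'
from h import *
for h in(.012,.02):
    PL=box(-.075,.075,-.023,.023,0,h)+box(-.048,.048,-.023,.023,0,.035)
    for c in(("top","scene"),("top",),("scene",)): q=fit("plane",PL,[.555,.298,1.70],c,z=.008)
# same fit without the lower corners hidden
u=np.array([np.cos(1.702),np.sin(1.702)])
for c in((80,168),(85,243),(331,134),(331,212)):
    p=ray("top",(64.16+c[0]/4,185.63+c[1]/4),.02); print(p.round(4), p[:2]@u, p[:2]@[-u[1],u[0]])
print([.557,.2954]@u,[.557,.2954]@np.array([-u[1],u[0]]))
E
```

```text
plane ['top', 'scene'] [0.5507 0.2975 1.6688] 95.62 [0.934 0.673]
plane ['top'] [0.5509 0.2969 1.6736] 95.89 [0.932]
plane ['scene'] [0.5319 0.2946 1.6985] 97.32 [0.694]
plane ['top', 'scene'] [0.5508 0.2956 1.6701] 95.69 [0.909 0.655]
plane ['top'] [0.5514 0.296  1.6781] 96.15 [0.91]
plane ['scene'] [0.5384 0.2934 1.8194] 104.24 [0.673]
[0.5658 0.3724 0.02  ] 0.29519378269928614 -0.6096722858613318
[0.5208 0.3657 0.02  ] 0.29437972905810994 -0.5641968994331162
[0.5849 0.2211 0.02  ] 0.14269025674760158 -0.608762912268378
[0.5378 0.2188 0.02  ] 0.1465259388534835 -0.5617564674697768
0.21999012420354602 -0.5908591247098656
```

Request:
servo_tool(
  increments=[
    [0,0,0,0,0,1,-0.7],
    [4.5,-0.2,0,0,0,0,-0.7],
    [4.5,-0.2,0,0,0,0,-0.7],
    [4.5,-0.2,0,0,0,0,-0.7],
    [4.5,-0.2,0,0,0,0,-0.7],
  ],
)

```text
clock: 14.9
position: [0.5665, 0.1958, 0.2009]
ee_rot: [0.0, 0.667, 0.745, 0.0]
contact_force: [0.4, 0.3, -0.1]
width: 0.0724
gripper_force: 0.0
```

Request:
servo_tool(
  increments=[
    [4.5,-0.2,0,0,0,0,-0.7],
    [4.5,-0.15,0,0,0,0,-0.7],
    [1.2,0,2,0,0,0,-0.7],
    [0,0,3,0,0,0,-0.7],
    [0,0,3,0,0,0,-0.7],
  ],
)

```text
clock: 15.4
position: [0.552, 0.2966, 0.1204]
ee_rot: [0.0, 0.666, 0.746, 0.001]
contact_force: [0.7, 0.1, -0.8]
width: 0.0724
gripper_force: 0.0
```

Request:
servo_tool(
  increments=[
    [0,0,2,0,0,0,-0.7],
    [0,0,0,0,0,0,-0.7],
    [0,0,0,0,0,0,-0.7],
    [0,0,0,0,0,0,-0.7],
    [0,0,0,0,0,0,-0.7],
  ],
)

```text
clock: 15.9
position: [0.553, 0.2957, 0.1025]
ee_rot: [0.001, 0.666, 0.746, 0.001]
contact_force: [-0.1, -0.8, 0.7]
width: 0.0722
gripper_force: 0.0
```

```bash
python3 - <<'E'
from h import *
goto((.5515,.2955,.020),96.5)
L=[]
for n in("top","scene"):
    im=snap(n,"x",False); o=proj(n,(.557,.295,.05))-[50,50]
    L.append(cv2.warpAffine(im,np.array([[4,0,-4*o[0]],[0,4,-4*o[1]]]),(400,400),flags=cv2.INTER_CUBIC))
cv2.imwrite("pics/near2.png",cv2.hconcat(L)[:,:,::-1])
E
```

```text
clk 15.9 pos [0.553  0.2957 0.1025] turn [ 0.18 -0.04 -0.09] then shift [-0.   -0.15  8.25] F [-0.1 -0.8  0.7] w 0.0722 g 0.0
```

View pics/near2.png

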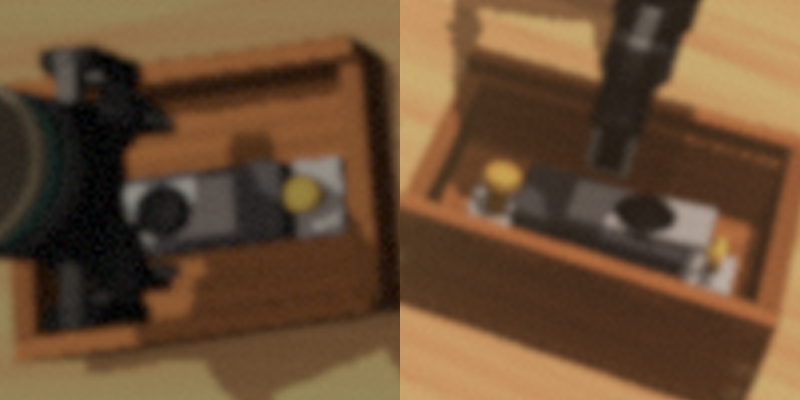

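The fingertips, at (165,125) and (165,278) in the left crop, straddle the plane, which is centred near row 205. Descending.

Request:
servo_tool(
  increments=[
    [0,-0.1,1.5,0,0,0,-0.7],
    [0,0,2,0,0,0,-0.7],
    [0,0,2,0,0,0,-0.7],
    [0,0,1.5,0,0,0,-0.7],
    [0,0,0.7,0,0,0,-0.7],
  ],
)

```text
clock: 16.5
position: [0.5517, 0.2955, 0.0286]
ee_rot: [0.0, 0.666, 0.746, 0.001]
contact_force: [-3.8, -2.8, 54.4]
width: 0.0726
gripper_force: 22.2
```

Request:
servo_tool(
  increments=[
    [0,0,0.5,0,0,0,-0.7],
    [0,0,0,0,0,0,-0.7],
    [0,0,0,0,0,0,-0.4],
    [0,0,0,0,0,0,-0.2],
    [0,0,0,0,0,0,0],
  ],
  squeeze=60,
)

```text
clock: 17.0
position: [0.5529, 0.2957, 0.0209]
ee_rot: [0.001, 0.666, 0.746, 0.002]
contact_force: [-0.5, -1.0, 10.7]
width: 0.0452
gripper_force: 62.9
```

Request:
servo_tool(
  increments=[
    [0,0,0,0,0,0,0.3],
    [0,0,0,0,0,0,0.5],
    [0,0,0,0,0,0,0.5],
    [0,0,0,0,0,0,0.5],
    [0,0,0,0,0,0,0.5],
  ],
)

```text
clock: 17.5
position: [0.5529, 0.2957, 0.0209]
ee_rot: [0.001, 0.666, 0.746, 0.002]
contact_force: [-0.9, -0.8, 12.4]
width: 0.0452
gripper_force: 63.1
```

Request:
servo_tool(
  increments=[
    [0,0,-0.3,0,0,0,0.5],
    [0,0,-0.5,0,0,0,0.5],
    [0,0,-0.8,0,0,0,0.5],
    [0,0,-0.8,0,0,0,0.5],
    [0,0,0,0,0,0,0.5],
  ],
)

```text
clock: 18.0
position: [0.5518, 0.2956, 0.0438]
ee_rot: [0.0, 0.666, 0.746, 0.001]
contact_force: [0.6, 0.4, -5.8]
width: 0.0452
gripper_force: 62.1
```

```bash
python3 - <<'E'
from h import *
goto((.5515,.2955,.2),96.5)
L=[]
for n in("top","scene"):
    im=snap(n,"x",False); o=proj(n,(.557,.295,.05))-[50,50]
    L.append(cv2.warpAffine(im,np.array([[4,0,-4*o[0]],[0,4,-4*o[1]]]),(400,400),flags=cv2.INTER_CUBIC))
cv2.imwrite("pics/near3.png",cv2.hconcat(L)[:,:,::-1])
E
```

```text
clk 18.0 pos [0.5518 0.2956 0.0438] turn [ 0.11 -0.03 -0.08] then shift [ -0.    -0.03 -15.62] F [ 0.6  0.4 -5.8] w 0.0452 g 62.1
```

View pics/near3.png

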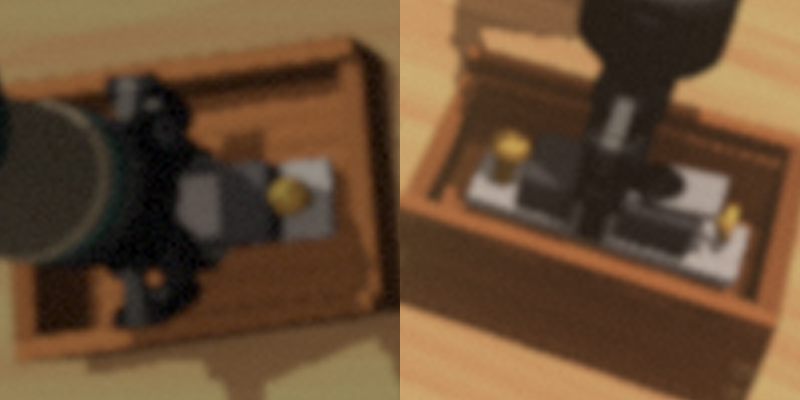

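The plane hangs level between the fingers, clear of the floor (about 5.8 N of weight). Lifting it out, turning and carrying it.

Request:
servo_tool(
  increments=[
    [0,0,-1.5,0,0,0,0.5],
    [0,0,-2.5,0,0,0,0.5],
    [0,0,-3,0,0,0,0.5],
    [0,0,-3,0,0,0,0.5],
    [0,0,-3,0,0,0,0.5],
  ],
)

```text
clock: 18.6
position: [0.5503, 0.295, 0.1733]
ee_rot: [-0.0, 0.666, 0.746, -0.001]
contact_force: [0.6, -0.1, -6.6]
width: 0.0451
gripper_force: 62.8
```

Request:
servo_tool(
  increments=[
    [0,0,-2.6,0,0,5,0.5],
    [0,0,0,0,0,8.5,0.5],
    [0,0,0,0,0,8.5,0.5],
    [0,0,0,0,0,8.5,0.5],
    [0,0,0,0,0,8.5,0.5],
  ],
)

```text
clock: 19.1
position: [0.5503, 0.295, 0.1981]
ee_rot: [-0.0, 0.879, 0.478, -0.001]
contact_force: [0.0, 0.7, -5.9]
width: 0.0453
gripper_force: 63.1
```

Request:
servo_tool(
  increments=[
    [0,0,0,0,0,8.5,0.5],
    [0,0,0,0,0,8.5,0.5],
    [0,0,0,0,0,8.5,0.5],
    [0,0,0,0,0,8.5,0.5],
    [0,0,0,0,0,8.5,0.5],
  ],
)

```text
clock: 19.6
position: [0.5503, 0.295, 0.198]
ee_rot: [0.0, 0.992, 0.127, -0.001]
contact_force: [0.2, 0.1, -5.3]
width: 0.045
gripper_force: 63.1
```

Request:
servo_tool(
  increments=[
    [0,0,0,0,0,8.5,0.5],
    [0,0,0,0,0,3.9,0.5],
    [0,0,0,0,0,0,0.5],
    [0,0,0,0,0,0,0.5],
    [0,0,0,0,0,0,0.5],
  ],
)

```text
clock: 20.1
position: [0.5508, 0.2952, 0.1985]
ee_rot: [0.0, 1.0, 0.023, -0.0]
contact_force: [-0.8, -0.8, -5.1]
width: 0.0449
gripper_force: 63.1
```

```bash
python3 - <<'E'
from h import *
goto((.504,-.412,.2),2.6)
E
```

```text
clk 20.1 pos [0.5508 0.2952 0.1985] turn [ 0.01  0.03 -0.02] then shift [-7.88 70.43 -0.15] F [-0.8 -0.8 -5.1] w 0.0449 g 63.1
```

Shifting by x -7.9 and y 70.4 cm: 16 rows of (-0.49, 4.4).

Request:
servo_tool(
  increments=[
    [-0.3,2.4,0,0,0,0,0.5],
    [-0.5,4.5,0,0,0,0,0.5],
    [-0.5,4.5,0,0,0,0,0.5],
    [-0.5,4.5,0,0,0,0,0.5],
    [-0.5,4.5,0,0,0,0,0.5],
  ],
)

```text
clock: 20.6
position: [0.5366, 0.0889, 0.199]
ee_rot: [0.0, 1.0, 0.023, 0.0]
contact_force: [0.3, -0.4, -6.0]
width: 0.045
gripper_force: 63.3
```

Request:
servo_tool(
  increments=[
    [-0.5,4.5,0,0,0,0,0.5],
    [-0.5,4.5,0,0,0,0,0.5],
    [-0.5,4.5,0,0,0,0,0.5],
    [-0.5,4.5,0,0,0,0,0.5],
    [-0.5,4.5,0,0,0,0,0.5],
  ],
)

```text
clock: 21.1
position: [0.5215, -0.1372, 0.1991]
ee_rot: [0.0, 1.0, 0.022, 0.0]
contact_force: [0.9, -0.3, -5.3]
width: 0.0453
gripper_force: 63.3
```

Request:
servo_tool(
  increments=[
    [-0.5,4.5,0,0,0,0,0.5],
    [-0.5,4.5,0,0,0,0,0.5],
    [-0.5,4.5,0,0,0,0,0.5],
    [-0.5,4.5,0,0,0,0,0.5],
    [-0.5,4.5,0,0,0,0,0.5],
  ],
)

```text
clock: 21.6
position: [0.5064, -0.3632, 0.1989]
ee_rot: [0.0, 1.0, 0.022, 0.0]
contact_force: [1.1, 0.4, -6.2]
width: 0.045
gripper_force: 63.3
```

Request:
servo_tool(
  increments=[
    [-0.6,4.0,0,0,0,0,0.5],
    [0,1.0,0,0,0,0,0.5],
    [0,0,0,0,0,0,0.5],
    [0,0,0,0,0,0,0.5],
    [0,0,0,0,0,0,0.5],
  ],
)

```text
clock: 22.1
position: [0.5031, -0.4097, 0.1988]
ee_rot: [-0.001, 1.0, 0.023, -0.0]
contact_force: [0.1, 0.9, -6.1]
width: 0.0452
gripper_force: 63.7
```

```bash
python3 - <<'E'
from h import *
goto((.504,-.412,.12),2.6)
L=[]
for n in("top","scene"):
    im=snap(n,n+"3",False); o=proj(n,(.504,-.41,.1))-[50,50]; print(o)
    L.append(cv2.warpAffine(im,np.array([[4,0,-4*o[0]],[0,4,-4*o[1]]]),(400,400),flags=cv2.INTER_CUBIC))
    for r in finder.tip_of("plane",n)[:2]: print(n,round(r["p"],2),r["at"],ray(n,r["at"],tool()[0][2]-.0129))
cv2.imwrite("pics/near4.png",cv2.hconcat(L)[:,:,::-1])
E
```

```text
clk 22.1 pos [ 0.5031 -0.4097  0.1988] turn [-0.08  0.02  0.01] then shift [0.08 0.24 7.88] F [ 0.1  0.9 -6.1] w 0.0452 g 63.7
[374.34910135 199.29972276]
top 0.94 [444.4, 248.6] [ 0.50325381 -0.41000931  0.18618397]
[139.67894363  69.34210033]
scene 0.82 [186.1, 91.9] [ 0.49737668 -0.416244    0.18626435]
```

View pics/near4.png

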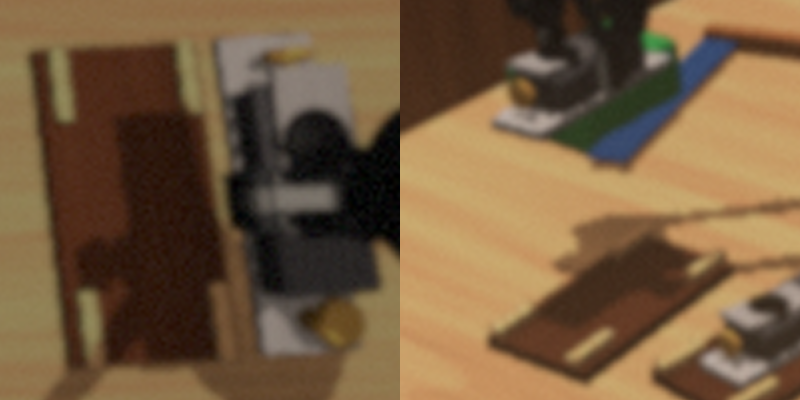

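The plane is over the bay, parallel to it; in the left crop the plane's shadow lies across the empty board (30–245, 40–365). Detected plane centre (0.503, -0.410) coincides with the TCP. I'll correct by 0.1/0.2 cm and lower.

Request:
servo_tool(
  increments=[
    [0.1,0.1,2,0,0,0,0.5],
    [0,0,3.5,0,0,0,0.5],
    [0,0,3.5,0,0,0,0.5],
    [0,0,2.5,0,0,0,0.5],
    [0,0,1.5,0,0,0,0.5],
  ],
)

```text
clock: 22.8
position: [0.5032, -0.4108, 0.0664]
ee_rot: [-0.001, 1.0, 0.022, -0.001]
contact_force: [0.2, 0.7, -5.8]
width: 0.0449
gripper_force: 63.6
```

Request:
servo_tool(
  increments=[
    [0,0,0.8,0,0,0,0.5],
    [0,0,0.8,0,0,0,0.5],
    [0,0,0.8,0,0,0,0.5],
    [0,0,0.5,0,0,0,0.5],
    [0,0,0,0,0,0,0.5],
  ],
)

```text
clock: 23.3
position: [0.5039, -0.4123, 0.0395]
ee_rot: [-0.0, 1.0, 0.022, -0.0]
contact_force: [-0.2, -0.3, -6.0]
width: 0.0453
gripper_force: 63.6
```

```bash
python3 - <<'E'
from h import *
goto((.504,-.412,.025),2.6)
L=[]
for n in("top","scene"):
    im=snap(n,n+"3",False); o=proj(n,(.504,-.41,.03))-[50,50]
    L.append(cv2.warpAffine(im,np.array([[4,0,-4*o[0]],[0,4,-4*o[1]]]),(400,400),flags=cv2.INTER_CUBIC))
cv2.imwrite("pics/near5.png",cv2.hconcat(L)[:,:,::-1])
E
```

```text
clk 23.3 pos [ 0.5039 -0.4123  0.0395] turn [-0.03  0.03 -0.08] then shift [ 0.01 -0.03  1.45] F [-0.2 -0.3 -6. ] w 0.0453 g 63.6
```

View pics/near5.png

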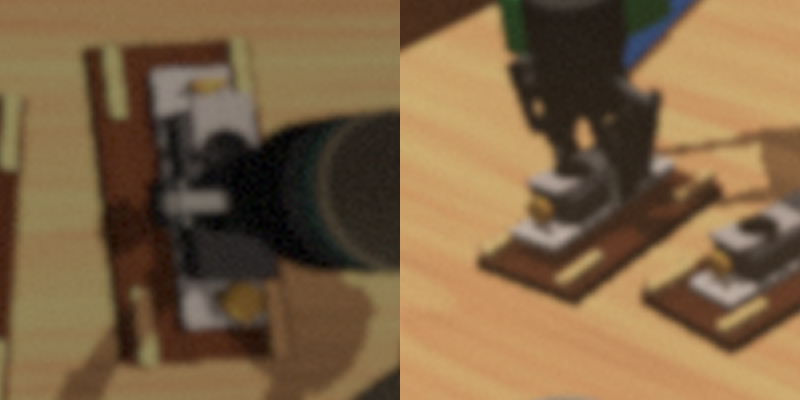

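```bash
python3 - <<'E'
from h import *
o=proj("top",(.504,-.41,.03))-[50,50]
c,s=np.cos(.046),np.sin(.046)
for nm,z,L in(("plane L",.03,[(150,68),(182,330)]),("plane R",.03,[(228,66)]),("stripL in",.022,[(124,44),(130,118),(147,290),(158,363)]),("stripR in",.022,[(231,42),(268,285),(272,355)]),("board",.012,[(84,48),(120,360)])):
    for p in L:
        w=ray("top",o+np.array(p)/4,z)-[.504,-.412,0]; print(nm,p,np.round([c*w[0]+s*w[1],-s*w[0]+c*w[1]],4))
snap("top","x",False);snap("scene","x",False)
fit("empty_bay",BAY,[.505,-.41,.05],("scene",))
E
```

```text
plane L (150, 68) [0.0795 0.0212]
plane L (182, 330) [-0.0732  0.0226]
plane R (228, 66) [ 0.078  -0.0257]
stripL in (124, 44) [0.0956 0.0319]
stripL in (130, 118) [0.0508 0.034 ]
stripL in (147, 290) [-0.0501  0.037 ]
stripL in (158, 363) [-0.0917  0.036 ]
stripR in (231, 42) [ 0.0932 -0.0331]
stripR in (268, 285) [-0.0512 -0.0345]
stripR in (272, 355) [-0.0909 -0.031 ]
board (84, 48) [0.0957 0.053 ]
board (120, 360) [-0.0898  0.0544]
empty_bay ['scene'] [ 0.5052 -0.4069  0.0107] 0.62 [0.801]
```

Well centred, about 2 mm off sideways. Setting it down.

Request:
servo_tool(
  increments=[
    [0,-0.2,0.4,0,0,0,0.5],
    [0,0,0.4,0,0,0,0.5],
    [0,0,0.3,0,0,0,0.5],
    [0,0,0.15,0,0,0,0.5],
    [0,0,0,0,0,0,0.5],
  ],
)

```text
clock: 24.05
position: [0.5038, -0.4104, 0.0268]
ee_rot: [-0.0, 1.0, 0.022, -0.0]
contact_force: [0.1, 1.1, -5.0]
width: 0.0452
gripper_force: 63.7
```

Request:
servo_tool(
  increments=[
    [0,0,0.1,0,0,0,0.5],
    [0,0,0.05,0,0,0,0.5],
    [0,0,0.05,0,0,0,0.5],
    [0,0,0,0,0,0,0.5],
    [0,0,0,0,0,0,0.5],
  ],
)

```text
clock: 24.55
position: [0.504, -0.4105, 0.0254]
ee_rot: [0.0, 1.0, 0.022, 0.0]
contact_force: [0.4, 0.9, -5.6]
width: 0.0451
gripper_force: 63.7
```

Request:
servo_tool(
  increments=[
    [0,0,0.05,0,0,0,0.5],
    [0,0,0.05,0,0,0,0.5],
    [0,0,0,0,0,0,0.5],
    [0,0,0,0,0,0,0.5],
    [0,0,0,0,0,0,0.5],
  ],
)

```text
clock: 25.05
position: [0.504, -0.4106, 0.025]
ee_rot: [0.0, 1.0, 0.022, 0.0]
contact_force: [-2.4, 2.2, 2.6]
width: 0.0452
gripper_force: 64.7
```

Request:
servo_tool(
  increments=[
    [0,0,0,0,0,0,-0.1],
    [0,0,0,0,0,0,-0.2],
    [0,0,0,0,0,0,-0.4],
    [0,0,0,0,0,0,-0.5],
    [0,0,0,0,0,0,-0.5],
  ],
)

```text
clock: 25.55
position: [0.5041, -0.4107, 0.0243]
ee_rot: [0.0, 1.0, 0.022, 0.0]
contact_force: [0.3, 0.3, 0.2]
width: 0.0639
gripper_force: 0.0
```

Request:
servo_tool(
  increments=[
    [0,0,-0.5,0,0,0,-0.5],
    [0,0,-1.5,0,0,0,-0.5],
    [0,0,-3,0,0,0,-0.5],
    [0,0,-4,0,0,0,-0.5],
    [0,0,-4,0,0,0,-0.5],
  ],
)

```text
clock: 26.05
position: [0.5037, -0.4103, 0.1555]
ee_rot: [-0.0, 1.0, 0.022, -0.0]
contact_force: [0.7, -0.4, -0.5]
width: 0.0639
gripper_force: 0.0
```

Request:
servo_tool(
  increments=[
    [-4,0,-4,0,0,0,-0.5],
    [-4.5,0,0,0,0,0,-0.5],
    [-4.5,0,0,0,0,0,-0.5],
    [0,0,0,0,0,0,-0.5],
    [0,0,0,0,0,0,-0.5],
  ],
)

```text
clock: 26.55
position: [0.3782, -0.4163, 0.1905]
ee_rot: [0.001, 1.0, 0.021, 0.001]
contact_force: [0.5, -0.5, -0.1]
width: 0.064
gripper_force: 0.0
```

```bash
python3 - <<'E'
from h import *
goto((.504,-.412,.2),2.6)
a=[snap(n,"x",False) for n in("top","scene")]
PL=box(-.075,.075,-.023,.023,0,.012)+box(-.048,.048,-.023,.023,0,.035)
fit("plane",PL,[.504,-.411,.05],("top",),z=.012); fit("empty_bay",BAY,[.505,-.41,.05],("top",))
for k,z in(("parked_plane",.012),("mallet",0),("tape_roll",0),("lid",0)):
    print(k,[ (round(r["p"],2),ray("top",r["at"],z).round(3)) for r in finder.tip_of(k,"top")[:1]])
cv2.imwrite("pics/end.png",cv2.resize(cv2.hconcat([a[0][100:320,100:500],a[1][60:280,112:512]]),(800,220))[:,:,::-1])
E
```

```text
clk 26.55 pos [ 0.3782 -0.4163  0.1905] turn [ 0.06 -0.07 -0.19] then shift [12.58  0.14 -0.95] F [ 0.5 -0.5 -0.1] w 0.064 g 0.0
plane ['top'] [ 0.5065 -0.4122  0.0481] 2.76 [0.957]
empty_bay ['top'] [ 0.5045 -0.4108  0.0376] 2.15 [0.973]
parked_plane [(0.98, array([ 0.475, -0.249,  0.012]))]
mallet [(0.66, array([0.816, 0.02 , 0.   ]))]
tape_roll [(0.96, array([ 0.77 , -0.212,  0.   ]))]
lid [(0.84, array([0.59 , 0.073, 0.   ]))]
```

View pics/end.png

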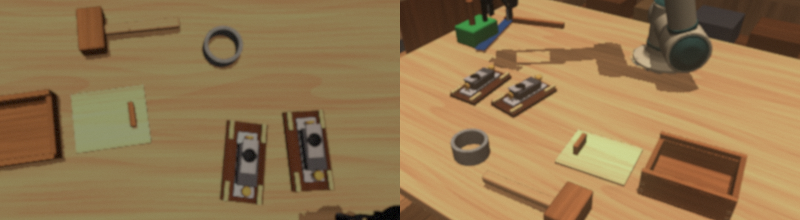

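The plane stands in the empty bay at (307,150) in the left view, within 2–3 mm of its middle. The lid lies flat at (110,118), pull up, and everything else is where it was. Handing in.

```bash
python3 -c "
from rig import manip; print(manip.sign_off())"
```

```text
the job is handed in; nothing more can be done
None
```

I handed the job in at about 27 s: the lid was drawn and laid flat with its pull up, and the block plane stands on its sole within 3 mm of the middle of the empty bay. The parked plane, mallet and tape roll look unmoved; sign-off returned no verdict, and the only force spike was a brief 54 N on the fingers going down into the case.

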